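Hang the brush cup in the make-up organiser

TASK

Pick up the coral brush cup and hang it inside the cream make-up organiser by its bent lip over the low front wall, with the lip dropped fully into the notch of the wine-red rim strip, then let go. Feel for the notch gently instead of ramming the rim, let the cup down rather than dropping it, and leave the other things on the table where they are.

Things in the scene. Friction and masses are not known exactly. Their poses are not given: they have to be found in the camera images.
- cup_mid (a point): Coral hook-on brush cup, open on top, upright on the table: 50 mm deep (its x), 44 mm wide (y), 80 mm tall (z), walls 3 mm, rigid, 80 to 150 g. This point is its centre, 40 mm above its underside. Its bent lip is on its -x side. Grip it across the 44 mm width near the top, away from the lip. Hung, its centre is 40 mm below the wall's edge and 30 mm inside the wall's middle; let go, it leans about 4 degrees.
- cup_lip (a point): Middle of the slot under the cup's bent lip, on the lip's underside: 30 mm to -x and 40 mm above the cup's centre, same axes. The lip is 40 mm wide (y): a plate 4 mm thick at the cup's top edge, then a leg 4 mm thick reaching 20 mm down from here. The slot between leg and cup is 10 mm wide (x).
- organiser: Cream make-up organiser, an open box fixed to the table, 150 mm deep (x), 250 mm wide (y). Origin: centre of its underside; x to its back, z up. Its front wall (-x) is low: 100 mm high, 5 mm thick; sides 115 mm, back 95 mm with a row of lipsticks up to 114 mm. Empty front compartment: x from -70 to +35 mm, 240 mm wide, floor 5 mm thick.
- front_rim (a point): Middle of the front wall's top edge, 100 mm above the table; axes as the organiser's. A fixed wine-red strip 5 mm thick, 10 mm high, 190 mm long stands on this edge, with one notch 48 mm wide cut down to the edge. The notch's middle lies anywhere within 24 mm of this point along y, not reported: find it by touch (a lip on the strip sits 10 mm higher than in the notch) or by eye.
- tumbler: Bystander: blue tumbler without a lip, 52 mm across, 75 mm tall, near the cup. Origin: centre of its underside.
- polish: Bystander: red nail-polish bottle, 28 mm across, 55 mm tall, near the cup. Origin: centre of its underside.
- compact: Bystander: pink powder compact, 68 mm across, 18 mm thick. Origin: centre of its underside.
- mascara: Bystander: black mascara tube standing upright, 19 mm across, 114 mm tall. Origin: centre of its underside.
- foundation: Bystander: beige bottle, 36 mm across, 100 mm tall. Origin: centre of its underside.
- wallet: Bystander: red case, 60 by 120 by 22 mm. Origin: centre of its underside.
- brush: Bystander: flat brush lying on the table, 170 mm long along its x. Origin: under it.
Not all that is in view belongs to the job. Of the things that look like the part that bears cup_mid, take the one that is nearest to the robot's base at the start.

How it is judged:
By the outcome, as a careful person would: the job done as asked, in the order asked, and still so for the second after the job is handed in, with the robot touching nothing.
It also fails if it takes over 58 s, if anything falls off the work surface, if the arm or the gripper's body presses on something with over 40 N, if the wrist force passes 120 N, or if a joint passes its speed limit or range.

ROBOT

A 6-joint arm with a two-finger parallel gripper is mounted at the origin on the work surface. World frame = base frame: x ahead of the robot, y to its left, z up, the work surface at z = 0. Lengths are in m, angles in rad, forces in N, time in s.
With the tool pointing down it reaches from about 0.375 to 0.9 m from the base axis. Payload 3.1 kg.
Tool frame: the origin (TCP) lies where the fingers leave the gripper's body, on its centre line; the fingertips stand 73 mm ahead of it and the grasp point (between the pads) lies 54 mm ahead of it; z points along the fingers, y is the line along which they close (so a half turn about z gives the same grasp; the last joint's range is limited). The gripper opens to 85 mm and grips with 20 to 120 N. Pads are 22 mm wide; open, the fingers measure 114 mm over their backs; the gripper's body (76 mm by 85 mm) begins 54 mm behind the grasp point. The pads swing forward as they close: fully open they stand 13 mm farther back than shut.
Start: joints at [-1.405, 0.527, 1.433, -0, 1.181, -0.178], TCP at [0.211, -0.588, 0.304] pointing down, gripper open.
Joint ranges: [-3.08, 3.08], [-0.75, 2.2], [0.22, 2.44], [-1.43, 4.57], [0, 2.65], [-2.85, 2.85]. Speed limits (rad/s): [2.79, 2.79, 3.14, 3.14, 3.14, 3.14].

INTERFACE

Orientations are given as a unit quaternion [x, y, z, w].
In Python, from station import manip gives the robot as it stands.
- The arm moves only by the shell command python3 -m crank 'ROWS' [FORCE]. ROWS is JSON, a list of rows, each an object with "dp": the shift along the tool's x, y, z normalised to -1 to 1, where 1 is 50 cm, a list of three; "delta_rot": the turn, a rotation vector about the tool's x, y, z normalised to -1 to 1, where 1 is 2 pi rad, a list of three; "fingers": the opening, from -1 (shut) to 1 (fully open). A call has 1 to 12 rows; each row shifts and turns the commanded pose from where the row before left it, along the tool's axes as they then stand; what a row does not reach is not made up. A row lasts 1/12 s, in which the tool goes at most 41.7 mm and 7.16 degrees, less where a joint would pass 70% of its speed; a pose out of reach is approached as far as the arm can. A call with a number of a shift or a turn outside -1 to 1 is refused whole. A call with a gripper value outside its range is refused whole. The fingers move at their own pace and stop on an object; FORCE is the grip in N (left out, the last holds). Time passes only in rows, so rows that do not move let the fingers close. It gives the time, the measured TCP pose, the force, the opening and the grip force at its end, in the units of the state.
- manip.sense(): the state, without advancing time (a new reading comes with each control period).
- manip.snapshot(name): name is "scene" or "top" or "wrist"; returns (picture, depth): 400x640x3 uint8, red, green, blue; 400x640 float32, m along the optical axis (not along the pixel's ray), 0 where there is no reading.
- manip.camera_model(name): a dict with "fx", "fy", "cx", "cy" (pixels), "origin" and "attitude" of the camera in the world. Camera axes: x right, y up, looking along -z (the intrinsics and any distortion apply to the point x, -y, -z); pixel columns grow to the right and rows downward; lengths in m; the calibration is good to about 2 mm. A picture is of the moment at which its call begins: read the wrist's pose just before it. camera_model takes no time and is no camera call; for the wrist camera it gives the pose at the moment of the call.
- manip.sign_off(): hands the job in; it is judged then, once.
The state is a dict: "t": time; "q": joint angles; "qd": joint speeds; "tau": joint torques, N m; "tcp_pos": TCP position; "tool_rot": TCP orientation; "force": force on the tool from outside, world axes, zero at the start; "ft_torque": the same for the moment, N m; "finger_gap": opening from 0.0 (shut) to 1.0 (fully open); "gripper_force": force on a finger pad.
Only numpy, scipy, OpenCV 4.12 (cv2) and the standard library are available. Lean on these libraries where they do the work, as an engineer would, in place of code of your own. Each camera call takes 0.05 s, during which the arm holds its last target. There are 200 camera calls.

## Working session

There is one attempt and no reset: what is moved stays moved. The work goes in short steps, Python scripts to look and compute and a shell command to move; the robot and the scene stay as the last step left them, time stands still between calls to the robot, and variables do not carry over. Pictures are saved under pics/ and viewed, at most 10 in all, crops included, and the job is handed in when it is done.

```bash
mkdir -p pics; cat > h.py <<'E'
import numpy as np, cv2
from scipy.spatial.transform import Rotation as R
from station import manip
def cam(n):
    m=manip.camera_model(n); a=np.array(m['attitude'],float)
    Rm=R.from_quat(a).as_matrix() if a.size==4 else a.reshape(3,3)
    return m,Rm,np.array(m['origin'])
def pts(n,depth,m=None):
    m,Rm,o=m or cam(n)
    v,u=np.mgrid[:400,:640]
    d=depth
    c=np.stack([(u-m['cx'])/m['fx']*d,-(v-m['cy'])/m['fy']*d,-d],-1)
    return c@Rm.T+o
def ray(n,u,v,z,m=None):
    m,Rm,o=m or cam(n)
    d=Rm@np.array([(u-m['cx'])/m['fx'],-(v-m['cy'])/m['fy'],-1])
    return o+d*(z-o[2])/d[2]
def snap(n,name):
    m=cam(n); p,d=manip.snapshot(n)
    cv2.imwrite(f'pics/{name}.png',p[...,::-1]); np.savez(f'pics/{name}.npz',p=p,P=pts(n,d,m),d=d)
    return p,d,m
E
python3 - <<'E'
from h import *
print(manip.sense())
for n in('scene','top'):
    p,d,m=snap(n,n+'0'); print(m)
a=cv2.imread('pics/scene0.png');b=cv2.imread('pics/top0.png')
E
```

```text
{'t': 0.0, 'q': array([-1.40551821e+00,  5.28444918e-01,  1.43389524e+00, -1.41290941e-05,
        1.18138146e+00, -1.78495501e-01]), 'qd': array([-0.00011383,  0.0011032 ,  0.00184869, -0.00156051,  0.00062295,
       -0.00011177]), 'tau': array([ 1.36314553e-03, -4.42348945e+01, -1.78025991e+01, -1.12613106e-04,
        8.48135969e-03, -7.81912263e-06]), 'tcp_pos': array([ 0.21058633, -0.58786536,  0.30294874]), 'tool_rot': array([ 9.85262780e-01,  1.71044208e-01,  5.02171017e-07, -1.06450489e-03]), 'force': array([0.37809533, 0.2459934 , 0.51367985]), 'ft_torque': array([-0.00171933,  0.01706444, -0.00882871]), 'gripper_force': 0.0, 'finger_gap': 0.996809576079742}
({'fx': 492.8873490051092, 'fy': 492.8873490051092, 'cx': 319.7432395134309, 'cy': 193.75296655904134, 'origin': array([1.64724845e+00, 8.99014597e-04, 7.95460776e-01]), 'attitude': array([0.30992936, 0.34645698, 0.65890444, 0.59140197])}, array([[-0.108375  , -0.56460038,  0.81821835],
       [ 0.99410915, -0.06042255,  0.08997841],
       [-0.00136301,  0.82314976,  0.5678227 ]]), array([1.64724845e+00, 8.99014597e-04, 7.95460776e-01]))
({'fx': 412.2149239117903, 'fy': 412.2149239117903, 'cx': 318.1933693289833, 'cy': 200.66420371232712, 'origin': array([ 0.40893915, -0.11690606,  1.14880188]), 'attitude': array([ 0.07207253, -0.07522832, -0.697934  ,  0.70854385])}, array([[ 0.01445767,  0.97818989, -0.20720887],
       [-0.99987747,  0.01538737,  0.00287572],
       [ 0.0060014 ,  0.2071419 ,  0.9782925 ]]), array([ 0.40893915, -0.11690606,  1.14880188]))
```

View pics/scene0.png

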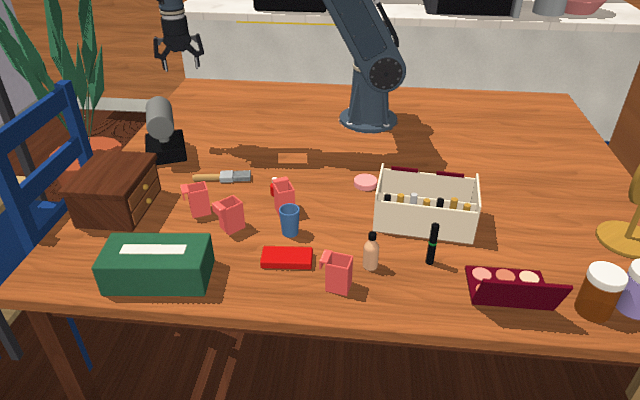

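View pics/top0.png

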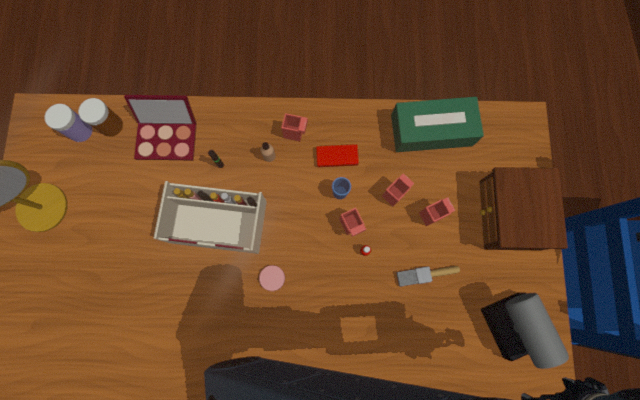

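The scene view shows four coral cups, with a tumbler at (289,220), the polish behind the cup at (284,195), and the organiser at (428,205) with its low rim facing the robot. In the top view the cup nearest the base is at (352,222), with the polish at (366,250), the tumbler at (341,188) and the organiser at (210,218). Next I measure them.

```bash
python3 - <<'E'
from h import *
D=np.load('pics/top0.npz');p=D['p'];P=D['P']
hsv=cv2.cvtColor(p,cv2.COLOR_RGB2HSV)
Z=P[...,2]
print('table z',np.median(Z[230:260,280:320]))
h=hsv[...,0].astype(int)
coral=(((h<8)|(h>172))&(hsv[...,1]>90)&(hsv[...,2]>130)&(Z>0.015)&(Z<0.2)).astype(np.uint8)
n,l,s,c=cv2.connectedComponentsWithStats(coral)
for i in range(1,n):
    if s[i,4]>40:
        q=P[l==i]; t=q[q[:,2]>q[:,2].max()-0.01]
        hh=t[:,:2].astype(np.float32); r=cv2.minAreaRect(hh)
        print(c[i].round(),s[i,4],'zmax',q[:,2].max().round(3),'rect',np.round(r[0],3),np.round(r[1],3),round(r[2],1),'dist',np.hypot(*r[0]).round(3), p[l==i].mean(0).round())
# organiser
wr=((h>160)&(hsv[...,1]>120)&(hsv[...,2]<130)&(Z>0.08)&(Z<0.13))
n,l,s,c=cv2.connectedComponentsWithStats(wr.astype(np.uint8))
for i in range(1,n):
    if s[i,4]>8:
        q=P[l==i]; print('wine',c[i].round(),s[i],q.min(0).round(3),q.max(0).round(3))
cv2.imwrite('pics/c1.png',np.hstack([cv2.resize(cv2.imread('pics/top0.png')[170:260,310:420],None,fx=3.6,fy=3.6,interpolation=2),cv2.resize(cv2.imread('pics/top0.png')[175:265,150:270],None,fx=3.3,fy=3.6,interpolation=2)]))
D=np.load('pics/scene0.npz');p=D['p'];P=D['P']
hsv=cv2.cvtColor(p,cv2.COLOR_RGB2HSV);h=hsv[...,0].astype(int);Z=P[...,2]
wr=((h>160)&(hsv[...,1]>120)&(hsv[...,2]<130)&(Z>0.08)&(Z<0.13))
n,l,s,c=cv2.connectedComponentsWithStats(wr.astype(np.uint8))
for i in range(1,n):
    if s[i,4]>8:
        q=P[l==i]; print('wine',c[i].round(),s[i],q.min(0).round(3),q.max(0).round(3))
        for e in (np.argmin(q[:,1]),np.argmax(q[:,1])): print(q[e].round(4))
E
```

```text
table z 6.699501528217855e-05
[297. 123.] 177 zmax 0.089 rect [ 0.854 -0.051] [0.064 0.044] 78.6 dist 0.856 [170.  83.  72.]
[337. 155.] 793 zmax 0.028 rect [ 0.784 -0.173] [0.059 0.119] 4.1 dist 0.803 [172.  25.   5.]
[401. 185.] 177 zmax 0.089 rect [ 0.676 -0.338] [0.041 0.064] 45.4 dist 0.756 [174.  86.  75.]
[442. 208.] 185 zmax 0.089 rect [ 0.618 -0.443] [0.042 0.065] 27.1 dist 0.76 [177.  89.  79.]
[354. 224.] 198 zmax 0.09 rect [ 0.581 -0.213] [0.064 0.043] 26.7 dist 0.619 [173.  87.  76.]
wine [157.  97.] [125  95  64  11 269] [0.899 0.244 0.081] [0.919 0.411 0.112]
wine [189. 242.] [184 241  12   2  13] [0.517 0.188 0.107] [0.52  0.216 0.112]
wine [224. 246.] [216 245  17   3  18] [0.506 0.094 0.108] [0.511 0.135 0.113]
wine [404. 169.] [392 166  26   7  89] [0.505 0.07  0.096] [0.52  0.136 0.11 ]
[0.5054 0.0699 0.1076]
[0.514  0.1363 0.1015]
wine [450. 174.] [437 171  27   7  90] [0.513 0.187 0.095] [0.528 0.255 0.109]
[0.5209 0.187  0.1092]
[0.5238 0.2555 0.097 ]
wine [526. 287.] [480 280  93  15 588] [0.902 0.242 0.08 ] [0.921 0.412 0.108]
[0.9183 0.2416 0.0998]
[0.911  0.4122 0.0862]
```

View pics/c1.png

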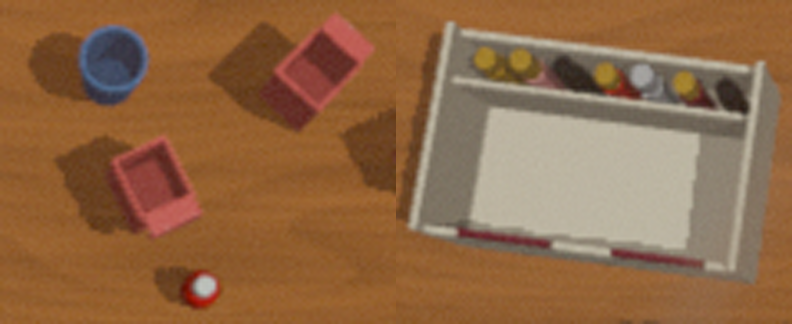

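The crop shows the target cup with its lip toward the lower right (toward the base), the polish about 50 mm clear of it, and the notch as the cream gap in the wine strip. Now I move above the cup.

```bash
python3 -m crank '[{"dp":[0,0,0],"delta_rot":[0,0,-0.0194],"fingers":1},{"dp":[0.03,-0.01,0],"delta_rot":[0,0,0],"fingers":1},{"dp":[0.0632,-0.0211,0],"delta_rot":[0,0,0],"fingers":1},{"dp":[0.0632,-0.0211,0],"delta_rot":[0,0,0],"fingers":1},{"dp":[0.0632,-0.0211,0],"delta_rot":[0,0,0],"fingers":1},{"dp":[0.0632,-0.0211,0],"delta_rot":[0,0,0],"fingers":1},{"dp":[0.0632,-0.0211,0],"delta_rot":[0,0,0],"fingers":1},{"dp":[0.0632,-0.0211,0],"delta_rot":[0,0,0],"fingers":1},{"dp":[0.0632,-0.0211,0],"delta_rot":[0,0,0],"fingers":1},{"dp":[0.0632,-0.0211,0],"delta_rot":[0,0,0],"fingers":1},{"dp":[0.0632,-0.0211,0],"delta_rot":[0,0,0],"fingers":1},{"dp":[0.0632,-0.0211,0],"delta_rot":[0,0,0],"fingers":1}]' 40
python3 -m crank '[{"dp":[0.0632,-0.0211,0.02],"delta_rot":[0,0,0],"fingers":1},{"dp":[0.0632,-0.0211,0.02],"delta_rot":[0,0,0],"fingers":1},{"dp":[0.0632,-0.0211,0.02],"delta_rot":[0,0,0],"fingers":1},{"dp":[0.0632,-0.0211,0.02],"delta_rot":[0,0,0],"fingers":1},{"dp":[0.0632,-0.0211,0.02],"delta_rot":[0,0,0],"fingers":1},{"dp":[0.033,-0.0105,0],"delta_rot":[0,0,0],"fingers":1},{"dp":[0,0,0],"delta_rot":[0,0,0],"fingers":1},{"dp":[0,0,0],"delta_rot":[0,0,0],"fingers":1}]'
cat > look.py <<'E'
from h import *
import sys
s=manip.sense(); p,d,m=snap('wrist',sys.argv[1])
T=R.from_quat(s['tool_rot']).as_matrix(); print('tcp',s['tcp_pos'].round(4),'psi',np.degrees(np.arctan2(T[1,0],T[0,0])).round(2),'t',s['t'],'F',s['force'].round(2))
E
python3 look.py w1
python3 - <<'E'
from h import *
D=np.load('pics/w1.npz');p=D['p'];P=D['P'];Z=P[...,2]
hsv=cv2.cvtColor(p,cv2.COLOR_RGB2HSV);h=hsv[...,0].astype(int)
c=(((h<10)|(h>172))&(hsv[...,1]>90)&(Z>0.072)&(Z<0.1)).astype(np.uint8)
n,l,s,_=cv2.connectedComponentsWithStats(c)
for i in range(1,n):
    if s[i,4]>100:
        q=P[l==i];r=cv2.minAreaRect(q[:,:2].astype(np.float32));print(s[i],np.median(q[:,2]).round(4),np.round(r[0],4),np.round(r[1],4),r[2])
E
```

```text
t: 1.1
tcp_pos: [0.4578, -0.3384, 0.3037]
tool_rot: [0.973, 0.23, -0.0, -0.001]
force: [0.1, 0.0, 0.2]
finger_gap: 1.003
gripper_force: 0.0
t: 1.77
tcp_pos: [0.5869, -0.209, 0.2534]
tool_rot: [0.973, 0.231, -0.001, -0.0]
force: [-0.4, -0.6, -0.1]
finger_gap: 1.004
gripper_force: 0.0
tcp [ 0.5869 -0.209   0.2534] psi 26.75 t 1.7667 F [-0.42 -0.57 -0.07]
[ 489  126  113   88 3628] 0.0796 [ 0.677  -0.3374] [0.045  0.0655] 46.51176834106445
[ 290  164   64   92 2489] 0.0814 [ 0.5811 -0.2125] [0.0649 0.044 ] 26.148256301879883
[ 559  269   81   57 1991] 0.078 [ 0.6155 -0.4369] [0.0458 0.0552] 26.447242736816406
```

View pics/w1.png

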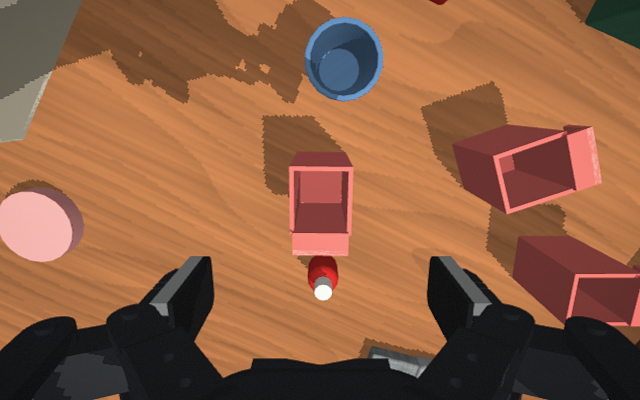

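The wrist view shows the cup centred at (321,205), the polish at (322,280), and both fingers clear on either side. The measured centre (0.5874, −0.2094) matches the TCP, so I descend and grip.

```bash
python3 -m crank '[{"dp":[0,0,0.02],"delta_rot":[0,0,0.0008],"fingers":1},{"dp":[0,0,0.05],"delta_rot":[0,0,0],"fingers":1},{"dp":[0,0,0.05],"delta_rot":[0,0,0],"fingers":1},{"dp":[0,0,0.05],"delta_rot":[0,0,0],"fingers":1},{"dp":[0,0,0.05],"delta_rot":[0,0,0],"fingers":1},{"dp":[0,0,0.03],"delta_rot":[0,0,0],"fingers":1},{"dp":[0,0,0.02],"delta_rot":[0,0,0],"fingers":1},{"dp":[0,0,0],"delta_rot":[0,0,0],"fingers":1},{"dp":[0,0,0],"delta_rot":[0,0,0],"fingers":1}]' 40
python3 -m crank '[{"dp":[0,0,0],"delta_rot":[0,0,0],"fingers":0.2},{"dp":[0,0,0],"delta_rot":[0,0,0],"fingers":0.1},{"dp":[0,0,0],"delta_rot":[0,0,0],"fingers":0},{"dp":[0,0,0],"delta_rot":[0,0,0],"fingers":-0.1},{"dp":[0,0,0],"delta_rot":[0,0,0],"fingers":-0.2},{"dp":[0,0,0],"delta_rot":[0,0,0],"fingers":-0.4},{"dp":[0,0,0],"delta_rot":[0,0,0],"fingers":-1},{"dp":[0,0,0],"delta_rot":[0,0,0],"fingers":-1},{"dp":[0,0,0],"delta_rot":[0,0,0],"fingers":-1},{"dp":[0,0,0],"delta_rot":[0,0,0],"fingers":-1}]' 40
```

```text
t: 2.57
tcp_pos: [0.5862, -0.2116, 0.1187]
tool_rot: [0.974, 0.227, -0.0, -0.0]
force: [1.2, -0.5, -0.0]
finger_gap: 0.996
gripper_force: 0.0
t: 3.4
tcp_pos: [0.5872, -0.211, 0.1202]
tool_rot: [0.974, 0.228, 0.001, 0.001]
force: [-0.4, 1.0, 5.5]
finger_gap: 0.506
gripper_force: 43.6
```

```bash
python3 -m crank '[{"dp":[0,0,-0.01],"delta_rot":[0,0,0],"fingers":-1},{"dp":[0,0,-0.03],"delta_rot":[0,0,0],"fingers":-1},{"dp":[0,0,-0.05],"delta_rot":[0,0,0],"fingers":-1},{"dp":[0,0,-0.06],"delta_rot":[0,0,0],"fingers":-1},{"dp":[0,0,-0.06],"delta_rot":[0,0,0],"fingers":-1},{"dp":[0,0,-0.06],"delta_rot":[0,0,0],"fingers":-1},{"dp":[0,0,-0.05],"delta_rot":[0,0,0],"fingers":-1},{"dp":[0,0,-0.02],"delta_rot":[0,0,0],"fingers":-1},{"dp":[0,0,0],"delta_rot":[0,0,0],"fingers":-1},{"dp":[0,0,0],"delta_rot":[0,0,0],"fingers":-1}]'
python3 - <<'E'
from h import *
for n in('scene','top'):
    D=np.load(f'pics/{n}0.npz');p=D['p'];P=D['P'];Z=P[...,2]
    hsv=cv2.cvtColor(p,cv2.COLOR_RGB2HSV);h=hsv[...,0].astype(int)
    w=((h>160)&(hsv[...,1]>80)&(hsv[...,2]<150)&(P[...,1]<0.3)&(P[...,1]>0.03)&(P[...,0]<0.56)&(P[...,0]>0.47)&(Z>0.07)&(Z<0.13))
    # rays onto plane z=.105
    v,u=np.nonzero(w); q=np.array([ray(n,a,b,0.108) for a,b in zip(u,v)])
    f=cv2.fitLine(q[:,:2].astype(np.float32),2,0,.01,.01).ravel(); 
    dr=f[:2]*np.sign(f[1]); t=(q[:,:2]-f[2:])@dr; ts=np.sort(t); g=np.argmax(np.diff(ts))
    pt=lambda a:(f[2:]+dr*a).round(4)
    print(n,len(q),'yaw',np.degrees(np.arctan2(-dr[0],dr[1])).round(2),'ends',pt(ts[0]),pt(ts[-1]),'len',(ts[-1]-ts[0]).round(4),'notch',pt(ts[g]),pt(ts[g+1]),'w',(ts[g+1]-ts[g]).round(4),'mid',pt((ts[g]+ts[g+1])/2))
# organiser outline via height mask, top
D=np.load('pics/top0.npz');P=D['P'];Z=P[...,2]
w=(Z>0.085)&(Z<0.125)&(P[...,1]<0.32)&(P[...,1]>0)&(P[...,0]<0.72)&(P[...,0]>0.45)
r=cv2.minAreaRect(P[w][:,:2].astype(np.float32));print(r)
E
```

```text
t: 4.23
tcp_pos: [0.5862, -0.2106, 0.2883]
tool_rot: [0.974, 0.228, -0.0, -0.0]
force: [0.0, -0.1, -2.5]
finger_gap: 0.511
gripper_force: 42.8
scene 189 yaw -6.29 ends [0.5136 0.0691] [0.5338 0.2526] len 0.1846 notch [0.5209 0.1354] [0.5265 0.1865] w 0.0514 mid [0.5237 0.1609]
top 52 yaw -5.82 ends [0.506  0.0828] [0.5234 0.253 ] len 0.171 notch [0.5114 0.1358] [0.5169 0.1894] w 0.0538 mid [0.5142 0.1626]
((0.5878270268440247, 0.15993793308734894), (0.2532912790775299, 0.15070168673992157), 84.06659698486328)
```

```bash
python3 -m crank '[{"dp":[0,0,0],"delta_rot":[0,0,0.0179],"fingers":-1},{"dp":[0,0,0],"delta_rot":[0,0,0.0179],"fingers":-1},{"dp":[0,0,0],"delta_rot":[0,0,0.0179],"fingers":-1},{"dp":[0,0,0],"delta_rot":[0,0,0.0179],"fingers":-1},{"dp":[0,0,0],"delta_rot":[0,0,0.0179],"fingers":-1},{"dp":[-0.01,-0.02,0],"delta_rot":[0,0,0],"fingers":-1},{"dp":[-0.02,-0.04,0],"delta_rot":[0,0,0],"fingers":-1},{"dp":[-0.0284,-0.0605,0],"delta_rot":[0,0,0],"fingers":-1},{"dp":[-0.0284,-0.0605,0],"delta_rot":[0,0,0],"fingers":-1},{"dp":[-0.0284,-0.0605,0],"delta_rot":[0,0,0],"fingers":-1},{"dp":[-0.0284,-0.0605,0],"delta_rot":[0,0,0],"fingers":-1},{"dp":[-0.0284,-0.0605,0],"delta_rot":[0,0,0],"fingers":-1}]'
python3 -m crank '[{"dp":[-0.0284,-0.0605,0],"delta_rot":[0,0,0],"fingers":-1},{"dp":[-0.0284,-0.0605,0],"delta_rot":[0,0,0],"fingers":-1},{"dp":[-0.0284,-0.0605,0],"delta_rot":[0,0,0],"fingers":-1},{"dp":[-0.0284,-0.0605,0],"delta_rot":[0,0,0],"fingers":-1},{"dp":[-0.0284,-0.0605,0],"delta_rot":[0,0,0],"fingers":-1},{"dp":[-0.02,-0.04,0],"delta_rot":[0,0,0],"fingers":-1},{"dp":[-0.01,-0.02,0],"delta_rot":[0,0,0],"fingers":-1},{"dp":[0,0,0],"delta_rot":[0,0,0],"fingers":-1},{"dp":[0,0,0],"delta_rot":[0,0,0],"fingers":-1},{"dp":[0,0,0],"delta_rot":[0,0,0],"fingers":-1}]'
python3 look.py w2
```

```text
t: 5.23
tcp_pos: [0.5172, -0.0196, 0.2871]
tool_rot: [0.999, -0.049, -0.002, -0.001]
force: [0.2, 0.3, -0.9]
finger_gap: 0.505
gripper_force: 42.9
t: 6.07
tcp_pos: [0.4528, 0.1664, 0.2885]
tool_rot: [0.999, -0.051, -0.0, 0.0]
force: [0.1, -0.1, -0.1]
finger_gap: 0.506
gripper_force: 42.8
tcp [0.4528 0.1664 0.2885] psi -5.82 t 6.0667 F [ 0.08 -0.12 -0.07]
```

View pics/w2.png

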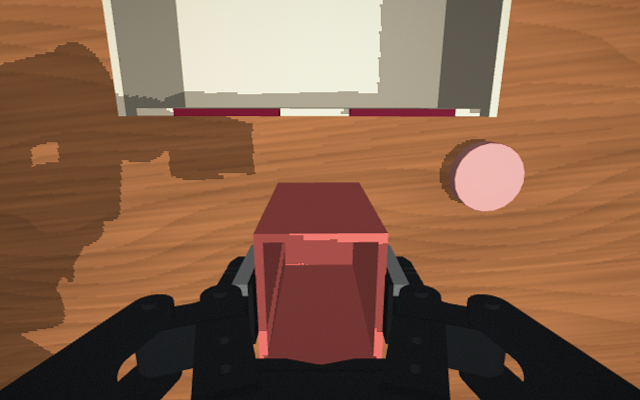

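The held cup is at (321,240 for its far rim) and still square in the fingers. The strip's two wine segments span columns 174–280 and 349–455, so the notch is centred at column 314.

```bash
cat > notch.py <<'E'
from h import *
import sys
D=np.load(f'pics/{sys.argv[1]}.npz');p=D['p'];P=D['P'];Z=P[...,2]
s=manip.sense();T=R.from_quat(s['tool_rot']).as_matrix()
hsv=cv2.cvtColor(p,cv2.COLOR_RGB2HSV);h=hsv[...,0].astype(int)
w=((h>160)&(hsv[...,1]>150)&(hsv[...,2]<170)&(Z>0.085)&(Z<0.125))
n,l,st,_=cv2.connectedComponentsWithStats(w.astype(np.uint8))
e=[]
for i in range(1,n):
    if st[i,4]>100:
        a=st[i]; q=P[l==i]; k=q[q[:,2]>0.1085]
        print(a,'z',np.percentile(q[:,2],[2,50,98]).round(4)); e+= [a[0]-.5,a[0]+a[2]-.5]
        v=np.mean(np.nonzero(l==i)[0]); print(' row',v)
q=P[w]; q=q[q[:,2]>0.1075]; f=cv2.fitLine(q[:,:2].astype(np.float32),2,0,.01,.01).ravel(); dr=f[:2]*np.sign(f[1])
X=np.array([dr[1],-dr[0]]); o=(q[:,:2]-f[2:])@X
print('yaw',np.degrees(np.arctan2(-dr[0],dr[1])),'x spread',np.percentile(o,[2,50,98]).round(4), 'pt',f[2:])
m=cam('wrist')
e=sorted(e); vr=np.median(np.nonzero(w)[0])
g=np.array([ray('wrist',c,vr,0.106,m)[:2] for c in e]); print('ends',g.round(4).tolist(),'lens',np.linalg.norm(np.diff(g,axis=0),axis=1).round(4))
# cup top far rim
c=(((h<10)|(h>172))&(hsv[...,1]>60)&(np.abs((P-s['tcp_pos'])@T[:,0]-0.0)<0.04)&(np.abs((P-s['tcp_pos'])@T[:,1])<0.035))
L=(P-s['tcp_pos'])@T; k=L[c]; k=k[k[:,2]>0.02]
print('cup local min z',np.percentile(k[:,2],1), 'bottom',np.percentile(k[:,2],99))
r=k[k[:,2]<np.percentile(k[:,2],1)+0.006]; print('rim x',np.percentile(r[:,0],[1,99]),'y',np.percentile(r[:,1],[1,99]))
mid=(g[1]+g[2])/2; print('mid',mid,'local', T.T@(np.r_[mid,.106]-s['tcp_pos']))
E
python3 notch.py w2
```

```text
[174 109 106   7 732] z [0.1077 0.109  0.1105]
 row 111.99590163934427
[350 109 105   7 731] z [0.1076 0.109  0.1103]
 row 111.99452804377565
yaw -5.8474317 x spread [-0.002  0.     0.002] pt [0.5143229  0.16382223]
ends [[0.5244, 0.259], [0.5169, 0.1871], [0.512, 0.1396], [0.5047, 0.0684]] lens [0.0722 0.0477 0.0716]
cup local min z 0.03940804688877192 bottom 0.11875968686314531
rim x [-0.02175859  0.02621906] y [-0.02171641  0.02195581]
mid [0.5144828  0.16337642] local [ 0.06148124 -0.00361079  0.18264224]
```

```bash
python3 -m crank '[{"dp":[0.02,-0.0036,0],"delta_rot":[0,0,0],"fingers":-1},{"dp":[0.04,-0.0036,0],"delta_rot":[0,0,0],"fingers":-1},{"dp":[0.05,0,0],"delta_rot":[0,0,0],"fingers":-1},{"dp":[0.04,0,0],"delta_rot":[0,0,0],"fingers":-1},{"dp":[0.02,0,0],"delta_rot":[0,0,0],"fingers":-1},{"dp":[0.0106,0,0],"delta_rot":[0,0,0],"fingers":-1},{"dp":[0,0,0],"delta_rot":[0,0,0],"fingers":-1},{"dp":[0,0,0],"delta_rot":[0,0,0],"fingers":-1},{"dp":[0,0,0],"delta_rot":[0,0,0],"fingers":-1}]'
python3 - <<'E'
from h import *
s=manip.sense();T=R.from_quat(s['tool_rot']).as_matrix();print(s['tcp_pos'],'notch local',T.T@(np.array([0.5144,0.1634,.106])-s['tcp_pos']))
E
```

```text
t: 6.87
tcp_pos: [0.5413, 0.1616, 0.2887]
tool_rot: [0.999, -0.051, -0.001, 0.0]
force: [-0.8, -0.4, -1.5]
finger_gap: 0.509
gripper_force: 42.8
[0.54130372 0.1616011  0.28865209] notch local [-0.0265811   0.00088813  0.18270601]
```

```bash
python3 -m crank '[{"dp":[0.001,0,0.02],"delta_rot":[0,0,0],"fingers":-1},{"dp":[0.001,0,0.04],"delta_rot":[0,0,0],"fingers":-1},{"dp":[0,0,0.05],"delta_rot":[0,0,0],"fingers":-1},{"dp":[0,0,0.05],"delta_rot":[0,0,0],"fingers":-1},{"dp":[0,0,0.03],"delta_rot":[0,0,0],"fingers":-1},{"dp":[0,0,0.015],"delta_rot":[0,0,0],"fingers":-1},{"dp":[0,0,0],"delta_rot":[0,0,0],"fingers":-1},{"dp":[0,0,0],"delta_rot":[0,0,0],"fingers":-1},{"dp":[0,0,0],"delta_rot":[0,0,0],"fingers":-1}]'
for i in 1 2 3; do python3 -m crank '[{"dp":[0,0,0],"delta_rot":[0,0,0],"fingers":-1}]' | grep tcp; done
python3 look.py w3; python3 - <<'E'
from h import *
s=manip.sense();T=R.from_quat(s['tool_rot']).as_matrix();print(s['tcp_pos'],'notch local',T.T@(np.array([0.5144,0.1634,.106])-s['tcp_pos']))
snap('scene','s3')
a=cv2.imread('pics/s3.png')[120:250,350:500]
b=cv2.imread('pics/w3.png')
cv2.imwrite('pics/c3.png',np.hstack([cv2.resize(a,(460,400),interpolation=2),cv2.resize(b,(340,400)[:2])]))
E
```

```text
t: 7.62
tcp_pos: [0.544, 0.1617, 0.1873]
tool_rot: [0.999, -0.051, 0.001, -0.0]
force: [0.7, 0.0, -1.0]
finger_gap: 0.513
gripper_force: 42.9
tcp_pos: [0.5442, 0.1617, 0.1876]
tcp_pos: [0.5441, 0.1617, 0.1876]
tcp_pos: [0.5439, 0.1616, 0.1873]
tcp [0.5439 0.1616 0.1873] psi -5.82 t 7.8667 F [-0.33 -0.07 -0.57]
[0.54380937 0.16159186 0.18710394] notch local [-0.02954426  0.00120517  0.08106611]
```

View pics/c3.png

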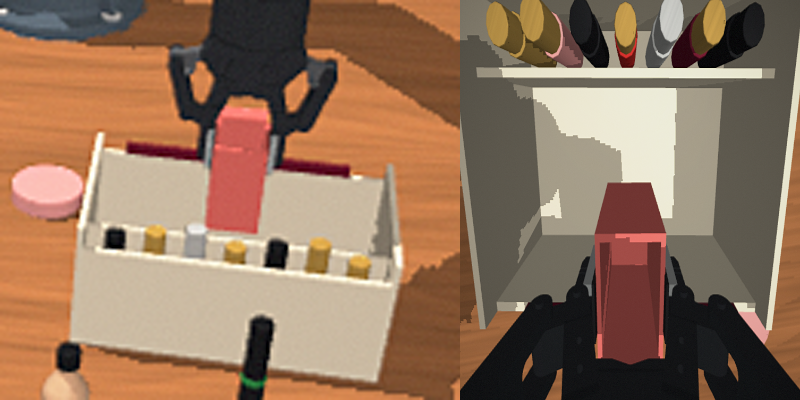

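The crop shows the cup poised over the wall, centred on the gap in the strip and clear of the lipsticks. I correct by about 1 mm and lower in small steps.

```bash
python3 -m crank '[{"dp":[-0.0012,0.0024,0],"delta_rot":[0,0,0],"fingers":-1},{"dp":[0,0,0.01],"delta_rot":[0,0,0],"fingers":-1},{"dp":[0,0,0.01],"delta_rot":[0,0,0],"fingers":-1},{"dp":[0,0,0.01],"delta_rot":[0,0,0],"fingers":-1},{"dp":[0,0,0.008],"delta_rot":[0,0,0],"fingers":-1},{"dp":[0,0,0.006],"delta_rot":[0,0,0],"fingers":-1},{"dp":[0,0,0.004],"delta_rot":[0,0,0],"fingers":-1},{"dp":[0,0,0.004],"delta_rot":[0,0,0],"fingers":-1},{"dp":[0,0,0.004],"delta_rot":[0,0,0],"fingers":-1},{"dp":[0,0,0],"delta_rot":[0,0,0],"fingers":-1},{"dp":[0,0,0],"delta_rot":[0,0,0],"fingers":-1}]'
python3 -m crank '[{"dp":[0,0,0.004],"delta_rot":[0,0,0],"fingers":-1},{"dp":[0,0,0.004],"delta_rot":[0,0,0],"fingers":-1},{"dp":[0,0,0.004],"delta_rot":[0,0,0],"fingers":-1},{"dp":[0,0,0],"delta_rot":[0,0,0],"fingers":-1},{"dp":[0,0,0],"delta_rot":[0,0,0],"fingers":-1}]'
python3 -c "
from h import *
s=manip.sense();T=R.from_quat(s['tool_rot']).as_matrix();print(s['tcp_pos'],'notch local',T.T@(np.array([0.5144,0.1634,.106])-s['tcp_pos']),s['force'],s['ft_torque'])"
```

```text
t: 8.88
tcp_pos: [0.5429, 0.1604, 0.1584]
tool_rot: [0.999, -0.051, -0.0, 0.0]
force: [0.0, -0.3, 0.0]
finger_gap: 0.507
gripper_force: 42.9
t: 9.3
tcp_pos: [0.5427, 0.1604, 0.1522]
tool_rot: [0.999, -0.051, -0.0, 0.0]
force: [0.2, -0.4, -1.6]
finger_gap: 0.508
gripper_force: 42.9
[0.54271073 0.16040401 0.15222767] notch local [-0.02844717 -0.00011199  0.04624086] [ 0.22883308 -0.44821689 -1.64189642] [-0.03550584 -0.05939511 -0.00271543]
```

Aligned with no contact. Next I go past the strip-top height of about 0.149.

```bash
python3 -m crank '[{"dp":[0,0,0.003],"delta_rot":[0,0,0],"fingers":-1},{"dp":[0,0,0.003],"delta_rot":[0,0,0],"fingers":-1},{"dp":[0,0,0.003],"delta_rot":[0,0,0],"fingers":-1},{"dp":[0,0,0.002],"delta_rot":[0,0,0],"fingers":-1},{"dp":[0,0,0],"delta_rot":[0,0,0],"fingers":-1},{"dp":[0,0,0],"delta_rot":[0,0,0],"fingers":-1}]'
```

```text
t: 9.8
tcp_pos: [0.5428, 0.1604, 0.1468]
tool_rot: [0.999, -0.051, -0.0, 0.0]
force: [-0.1, 0.2, -0.9]
finger_gap: 0.514
gripper_force: 42.9
```

```bash
python3 -m crank '[{"dp":[0,0,0.003],"delta_rot":[0,0,0],"fingers":-1},{"dp":[0,0,0.003],"delta_rot":[0,0,0],"fingers":-1},{"dp":[0,0,0.002],"delta_rot":[0,0,0],"fingers":-1},{"dp":[0,0,0],"delta_rot":[0,0,0],"fingers":-1},{"dp":[0,0,0],"delta_rot":[0,0,0],"fingers":-1}]'
python3 -m crank '[{"dp":[0,0,0.002],"delta_rot":[0,0,0],"fingers":-1},{"dp":[0,0,0.002],"delta_rot":[0,0,0],"fingers":-1},{"dp":[0,0,0],"delta_rot":[0,0,0],"fingers":-1},{"dp":[0,0,0],"delta_rot":[0,0,0],"fingers":-1}]'
```

```text
t: 10.22
tcp_pos: [0.5428, 0.1604, 0.1428]
tool_rot: [0.999, -0.051, -0.0, 0.0]
force: [-0.6, 0.2, -1.5]
finger_gap: 0.506
gripper_force: 42.9
t: 10.55
tcp_pos: [0.5428, 0.1604, 0.1409]
tool_rot: [0.999, -0.051, -0.0, 0.0]
force: [-0.2, -0.4, -1.1]
finger_gap: 0.508
gripper_force: 42.9
```

The lip is already 8 mm below the strip's top level, so it's in the notch. I continue to contact.

```bash
python3 -m crank '[{"dp":[0,0,0.001],"delta_rot":[0,0,0],"fingers":-1},{"dp":[0,0,0.001],"delta_rot":[0,0,0],"fingers":-1},{"dp":[0,0,0],"delta_rot":[0,0,0],"fingers":-1},{"dp":[0,0,0],"delta_rot":[0,0,0],"fingers":-1}]'
python3 -m crank '[{"dp":[0,0,0.001],"delta_rot":[0,0,0],"fingers":-1},{"dp":[0,0,0.001],"delta_rot":[0,0,0],"fingers":-1},{"dp":[0,0,0],"delta_rot":[0,0,0],"fingers":-1},{"dp":[0,0,0],"delta_rot":[0,0,0],"fingers":-1}]'
```

```text
t: 10.88
tcp_pos: [0.5429, 0.1605, 0.1401]
tool_rot: [0.999, -0.051, 0.0, -0.0]
force: [0.2, -0.3, 0.8]
finger_gap: 0.506
gripper_force: 42.9
t: 11.22
tcp_pos: [0.5429, 0.1604, 0.1399]
tool_rot: [0.999, -0.051, 0.0, 0.0]
force: [-2.1, -0.5, 6.4]
finger_gap: 0.513
gripper_force: 43.6
```

Contact at 6 N at the seated height. I ease the grip, open, and back off straight up.

```bash
python3 -m crank '[{"dp":[0,0,0],"delta_rot":[0,0,0],"fingers":-1},{"dp":[0,0,0],"delta_rot":[0,0,0],"fingers":-1},{"dp":[0,0,0],"delta_rot":[0,0,0],"fingers":0.05},{"dp":[0,0,0],"delta_rot":[0,0,0],"fingers":0.1},{"dp":[0,0,0],"delta_rot":[0,0,0],"fingers":0.2},{"dp":[0,0,0],"delta_rot":[0,0,0],"fingers":0.3},{"dp":[0,0,0],"delta_rot":[0,0,0],"fingers":0.45},{"dp":[0,0,0],"delta_rot":[0,0,0],"fingers":0.6},{"dp":[0,0,0],"delta_rot":[0,0,0],"fingers":0.6},{"dp":[0,0,0],"delta_rot":[0,0,0],"fingers":0.6}]' 20
python3 -m crank '[{"dp":[0,0,-0.006],"delta_rot":[0,0,0],"fingers":0.6},{"dp":[0,0,-0.01],"delta_rot":[0,0,0],"fingers":0.6},{"dp":[0,0,-0.02],"delta_rot":[0,0,0],"fingers":0.6},{"dp":[0,0,-0.03],"delta_rot":[0,0,0],"fingers":0.6},{"dp":[0,0,-0.05],"delta_rot":[0,0,0],"fingers":0.6},{"dp":[0,0,-0.06],"delta_rot":[0,0,0],"fingers":0.6},{"dp":[0,0,-0.06],"delta_rot":[0,0,0],"fingers":0.6},{"dp":[-0.03,0,-0.03],"delta_rot":[0,0,0],"fingers":0.6},{"dp":[-0.06,0,-0.02],"delta_rot":[0,0,0],"fingers":0.6},{"dp":[-0.05,0,0],"delta_rot":[0,0,0],"fingers":0.6},{"dp":[0,0,0],"delta_rot":[0,0,0],"fingers":0.6},{"dp":[0,0,0],"delta_rot":[0,0,0],"fingers":0.6}]'
python3 look.py w4; python3 - <<'E'
from h import *
D=np.load('pics/w4.npz');p=D['p'];P=D['P'];Z=P[...,2]
hsv=cv2.cvtColor(p,cv2.COLOR_RGB2HSV);h=hsv[...,0].astype(int)
c=(((h<10)|(h>172))&(hsv[...,1]>60)&(Z>0.09)&(Z<0.13)&(P[...,1]>0.05)&(hsv[...,2]>150))
print(c.sum()); q=P[c]; print(np.percentile(q,[2,50,98],axis=0).round(4)); print(cv2.minAreaRect(q[:,:2].astype(np.float32)))
snap('scene','s4')
a=cv2.imread('pics/s4.png')[120:250,350:500];b=cv2.imread('pics/w4.png')
cv2.imwrite('pics/c4.png',np.hstack([cv2.resize(a,(320,400),interpolation=2),cv2.resize(b[:300],(480,400))]))
E
```

```text
t: 12.05
tcp_pos: [0.5428, 0.1604, 0.1388]
tool_rot: [0.999, -0.051, -0.0, -0.0]
force: [-0.3, 0.4, -0.9]
finger_gap: 0.804
gripper_force: 0.0
t: 13.05
tcp_pos: [0.472, 0.1677, 0.2832]
tool_rot: [0.999, -0.05, 0.001, -0.0]
force: [0.5, -0.6, -0.3]
finger_gap: 0.798
gripper_force: 0.0
tcp [0.472  0.1677 0.2832] psi -5.77 t 13.05 F [ 0.55 -0.56 -0.26]
2416
[[0.5057 0.1375 0.0957]
 [0.5196 0.1616 0.1024]
 [0.569  0.1821 0.1044]]
((0.5338216423988342, 0.12462069094181061), (0.1158430427312851, 0.06337323039770126), 84.47882843017578)
```

View pics/c4.png

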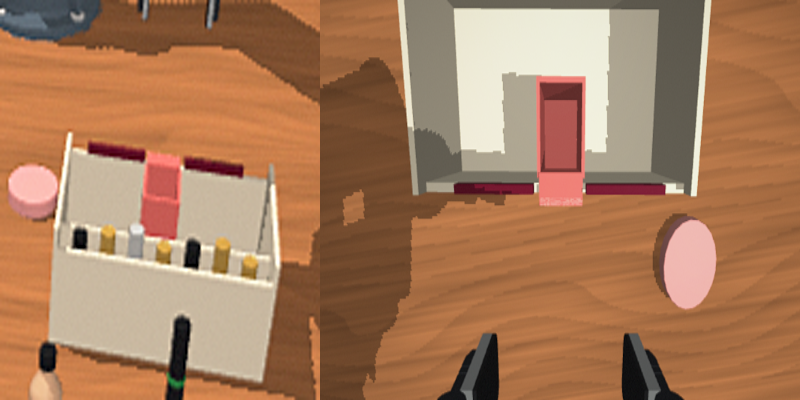

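The cup hangs with its lip at (560,190) in the notch, between the two wine segments. Its top is at 0.104 m, below the strip's 0.110 m, with the usual slight lean, and the gripper is clear. I hand it in.

```bash
python3 -c "
from station import manip
print(manip.sign_off())"
```

```text
the job is handed in; nothing more can be done
None
```

The coral cup nearest the base now hangs by its lip in the notch of the wine-red strip, released at about 12 s with at most about 6 N measured contact; I moved nothing else, and the job is handed in, with no verdict returned.

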